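Press a bushing home on the hand screw press and park its wheel

TASK

Push the loading slide of the hand screw press fully home under the punch, then wind the handwheel down (clockwise) to press the brass bushing flush into its housing, feeling for the moment it bottoms and stopping there rather than forcing it. Then wind the wheel back up until the pointer on its far rim stands over the park mark, and let go, leaving the slide home and the other things on the bench where they are.

Things in the scene. Friction and masses are not known exactly. Their poses are not given: they have to be found in the camera images.
- press: grey C-frame hand screw press bolted to the bench: base 150 x 300 x 22 mm, column at its +y end, head with a round graduated plate (196 mm across, top 203 mm high) and a handwheel lying flat on top. Origin on the bench under the vertical axis of ram and wheel; its +x points to the far side where the park mark is, its -y along the loading slide, out of the throat.
- wheel_hub (a point): point on the wheel's axis 230 mm above the bench, level with the top of the rim (rim 140 mm across its middle, bar 16 mm thick). The screw stands up through the hub, 28 mm across, to 275 mm above the bench at most.
- grip_mid (a point): middle of the wheel's crank handle: upright black grip, free to spin on its pin, 22 mm across, 233 to 285 mm above the bench, this point 261 mm up and 70 mm from the wheel's axis, exactly opposite the pointer. Clockwise from above drives the ram down 12 mm per radian. The free wheel drags with about 2 N at the handle and stays where it is left.
- pointer_tip (a point): tip of the steel pointer on the wheel's rim, 91 mm from the axis, opposite the handle, so on the far rim when the handle is on the robot's side; it passes just over the blade of the park mark (7 mm higher than the mark's point).
- park_mark (a point): top of the park mark: an upright steel blade 4 mm wide on the far edge of the graduated plate, 91 mm from the wheel's axis in the press's +x, 213 mm above the bench. Parked means the pointer straight above it, the handle then on the robot's side. The wheel starts 0.2 to 0.6 rad clockwise of it.
- loading_slide (a joint): how far the slide stands out of the throat, m: 0 = fully home against its stop, the housing then centred under the punch; up to 0.07 out; pushing it in along the press's +y needs about 3 N
- slide_knob (a point): top of the upright knob on the slide's outer end: black grip 17 mm across, 35 mm tall, on a short neck, this point 77 mm above the bench; with the slide home it stands 155 mm from the wheel's axis along the press's -y. The slide's plate under it is 60 mm wide, its top 34 mm above the bench.
- bore_mouth (a point): centre of the bore's mouth on the top face of the aluminium housing (56 x 56 x 30 mm, carried on the slide), 64.5 mm above the bench; under the wheel's axis when the slide is home. The punch above it sits in its holder at a height that differs by 16 mm from day to day and is not measured: the bushing bottoms somewhere from 1.7 to 3.2 rad clockwise of the park mark.
- bushing: brass bushing 24 mm across, 22 mm long, started in the housing's bore, 6 to 9 mm proud. Origin at the centre of its top face, z up. A press fit: it goes in under about 50 N of the punch (9 N at the handle; wheel drag adds 2 N while turning and takes 2 N off at rest) and bottoms on a shoulder when flush; then the force rises by 80 N per mm of ram. Over 110 N (about 19 N at the handle) spoils it.
- carton: open cardboard box of brass bushings, 150 x 120 x 60 mm, origin under its centre; leave alone
- spare_bushing_1: loose brass bushing standing on the bench, 24 mm across, 22 mm tall, origin under its centre; leave alone
- spare_bushing_2: as spare_bushing_1
- done_housing: finished aluminium housing 56 x 56 x 30 mm with its bushing flush, on the bench, origin under its centre; leave alone
- hex_key: steel hex key 140 x 40 mm lying flat, 8 mm thick; leave alone
- clamp_lever: black clamping lever with a threaded stud, 70 mm, lying flat, 22 mm high; leave alone
- steel_rule: steel rule 300 x 25 x 4 mm lying flat, origin under its centre; leave alone

How it is judged (in metres and radians):
On the way, in this order (a step that is already met when the one before it is completed fails the run):
1. the loading slide is fully home (value of joint loading_slide below 0.0025 m), for 0.2 s.
2. the bushing is pressed flush with the slide home (value of joint loading_slide below 0.0025 m and z of bushing in the frame of bore_mouth below 0.0015 m), for 0.2 s.
At the end, for the whole second after the job is handed in: pointer over the park mark within 5 mm along the rim (about 3 degrees), bushing flush within 1.5 mm, slide home within 2.5 mm, wheel and slide let go (all of step 2 and y of pointer_tip in the frame of park_mark between -0.005 and 0.005 m and x of pointer_tip in the frame of park_mark above -0.02 m); the robot touches nothing.
It fails at once if more than 110 N on the bushing (contact force between bushing and anything else above 110 N).
It fails at once if a bystander was moved by more than 15 mm (distance of any of carton, spare_bushing_1, spare_bushing_2, done_housing, hex_key, clamp_lever, steel_rule from where it was at the start of the episode above 0.015 m).
It also fails if it takes over 67 s, if anything falls off the work surface, if the arm or the gripper's body presses on something with over 40 N, if the wrist force passes 120 N, or if a joint passes its speed limit or range.

ROBOT

A 7-joint arm with a two-finger parallel gripper is mounted at the origin on the work surface. World frame = base frame: x ahead of the robot, y to its left, z up, the work surface at z = 0. Lengths are in m, angles in degrees, forces in N, time in s.
With the tool pointing down it reaches from about 0.4 to 0.875 m from the base axis. Payload 6.5 kg.
Tool frame: the origin (TCP) lies at the very end of the fingers, on their centre line; the grasp point (between the pads) lies 19 mm behind it; z points along the fingers, y is the direction in which the jaws open and shut (so a half turn about z gives the same grasp; the last joint's range is limited). The gripper opens to 88 mm and grips with 3 to 60 N. Pads are 18 mm wide; open, the fingers measure 123 mm over their backs; the gripper's body (75 mm by 187 mm) begins 45 mm behind the grasp point.
Start: joints at [63.358, 30.733, -0.252, 88.115, 0.149, 61.152, -4.079], TCP at [0.252, -0.599, 0.239] pointing down, gripper open.
Joint ranges: [-154.64, 154.64], [-21.42, 123.67], [-72.66, 72.17], [13.99, 137.28], [-74.86, 254.86], [10.95, 109.41], [-158.01, 158.01]. Speed limits (degrees/s): [136.94, 136.94, 180, 180, 180, 180, 180].

INTERFACE

Orientations are given as a 3x3 rotation matrix whose columns are the frame's x, y, z axes.
In Python, from station import manip gives the robot as it stands.
- The arm moves only by the shell command python3 -m creep 'ROWS' [FORCE]. ROWS is JSON, a list of rows, each a list of 7 numbers: the turn, a rotation vector about the tool's x, y, z in units of 5 degrees (1.0 is 5 degrees), then the shift along the tool's x, y, z in units of 60 mm (1.0 is 60 mm), then the gripper command: -1 is shut, 1 is fully open, values between are in proportion. In form: [[ax, ay, az, dx, dy, dz, hand], ...]. A call has 1 to 20 rows; each row is the pose to reach, as a shift and turn from the pose commanded when the call began, along the tool's axes at that moment; what a row does not reach only later rows make up. A row lasts 1/8 s, in which the tool goes at most 62.5 mm and 10.7 degrees, less where a joint would pass 70% of its speed; a pose out of reach is approached as far as the arm can. A call with a gripper value outside its range is refused whole. The fingers move at their own pace and stop on an object; FORCE is the grip in N (left out, the last holds). Time passes only in rows, so rows that repeat a pose let the fingers close. It gives the time, the measured TCP pose, the force and the opening at its end, in the units of the state.
- manip.get_obs(): the state, without advancing time (a new reading comes with each control period).
- manip.read_camera(name): name is "scene" or "top" or "wrist"; returns the picture (384x512x3 uint8, blue, green, red); there is no depth.
- manip.camera_model(name): a dict with "intrinsics" (3x3 intrinsics, pixels), "dist" ([k1, k2, p1, p2, k3] as OpenCV has them; the pictures are not rectified), "rvec" (rotation vector, rad) and "tvec" (3), from world to camera coordinates, as OpenCV has them; the wrist camera has in their place "tool_from_camera" (4x4, takes a point from camera to tool coordinates, whose origin is the TCP and whose axes are the flange's). Camera axes: x right, y down, z forward; pixel columns grow to the right and rows downward; lengths in m; the calibration is good to about 2 mm. A picture is of the moment at which its call begins: read the wrist's pose just before it. camera_model takes no time and is no camera call.
- manip.sign_off(): hands the job in, once; it reports no verdict.
The state is a dict: "t": time; "joints": joint angles; "joint_vel": joint speeds; "tau": joint torques, N m; "tcp_pos": TCP position; "tool_rot": TCP orientation; "wrist_force": force on the tool from outside, world axes, zero at the start; "wrist_torque": the same for the moment, N m; "grip_width": finger opening in m.
Only numpy, scipy, OpenCV 4.12 (cv2) and the standard library are available. Lean on these libraries where they do the work, as an engineer would, in place of code of your own. Each camera call takes 0.05 s, during which the arm holds its last target.

## Working session

There is one attempt and no reset: what is moved stays moved. The work goes in short steps, Python scripts to look and compute and a shell command to move; the robot and the scene stay as the last step left them, time stands still between calls to the robot, and variables do not carry over. Pictures are saved under pics/ and viewed, and the job is handed in when it is done.

```bash
ls; mkdir -p pics; python3 - <<'E'
from station import manip
import cv2
o=manip.get_obs();print({k:(v if not hasattr(v,'round') else v) for k,v in o.items()})
for n in ("scene","top","wrist"):
    cv2.imwrite(f"pics/{n}0.png",manip.read_camera(n)); print(n,manip.camera_model(n))
E
```

```text
pics
{'t': 0.0, 'joints': array([63.35891275, 30.77813266, -0.25398913, 88.17117931,  0.150545  ,
       61.15319395, -4.08147347]), 'joint_vel': array([ 0.00985009,  0.05401117, -0.04166551, -0.07729418,  0.09875088,
       -0.00696956, -0.12570541]), 'tau': array([ 1.05917341e-03, -5.70990944e+01,  9.91311371e-01, -2.51609838e+01,
       -5.62669057e-02,  1.79166481e-02,  1.38374894e-04]), 'tcp_pos': array([ 0.2521154 , -0.59842875,  0.23782869]), 'tool_rot': array([[ 9.21519838e-01,  3.88330388e-01, -8.35190495e-04],
       [ 3.88331254e-01, -9.21518504e-01,  1.57595806e-03],
       [-1.57651092e-04, -1.77660719e-03, -9.99998409e-01]]), 'wrist_force': array([-0.29058802, -0.44532223,  0.26089611]), 'wrist_torque': array([0.00510334, 0.03223537, 0.0425185 ]), 'grip_width': 0.08823777198314663}
scene {'intrinsics': array([[442.65396107,   0.        , 258.17855764],
       [  0.        , 442.65396107, 194.26127802],
       [  0.        ,   0.        ,   1.        ]]), 'dist': array([-0.16012216,  0.        ,  0.        ,  0.        ,  0.        ]), 'rvec': array([ 2.37885067,  1.5974
[... 359 characters left out ...]
, -2.16610012,  0.11985387]), 'tvec': array([-0.0680826 ,  0.5904895 ,  1.06315075])}
wrist {'intrinsics': array([[282.16267144,   0.        , 262.02474047],
       [  0.        , 282.16267144, 191.617154  ],
       [  0.        ,   0.        ,   1.        ]]), 'dist': array([0.01728809, 0.        , 0.        , 0.        , 0.        ]), 'tool_from_camera': array([[ 2.35238290e-04, -9.51694497e-01, -3.07046459e-01,
         7.90087517e-02],
       [ 9.99999836e-01,  3.84476967e-04, -4.25558930e-04,
        -2.17249166e-04],
       [ 5.23054383e-04, -3.07046309e-01,  9.51694431e-01,
        -1.45933751e-01],
       [ 0.00000000e+00,  0.00000000e+00,  0.00000000e+00,
         1.00000000e+00]])}
```

View pics/top0.png

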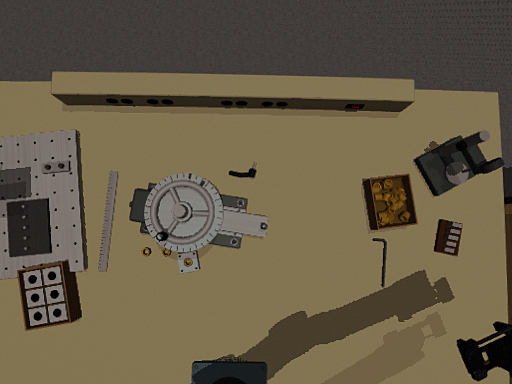

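View pics/scene0.png

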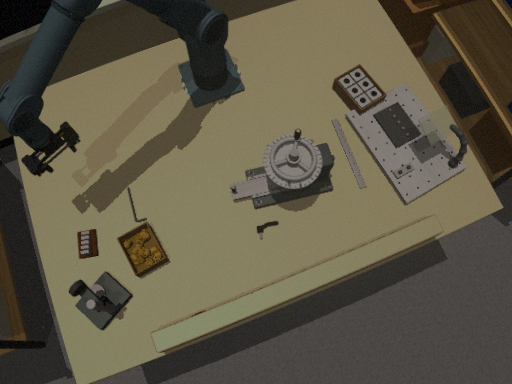

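View pics/wrist0.png

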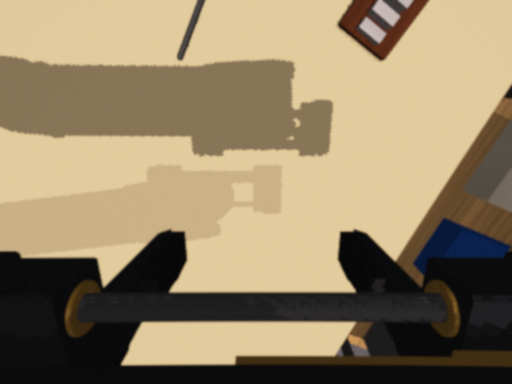

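```bash
python3 - <<'E'
import cv2
a=cv2.imread("pics/top0.png")[150:290,95:285]
cv2.imwrite("pics/top0c.png",cv2.resize(a,None,fx=4,fy=4,interpolation=cv2.INTER_CUBIC))
a=cv2.imread("pics/scene0.png")[110:220,215:365]
cv2.imwrite("pics/scene0c.png",cv2.resize(a,None,fx=5,fy=5,interpolation=cv2.INTER_CUBIC))
E
```

```text
(no output)
```

View pics/top0c.png

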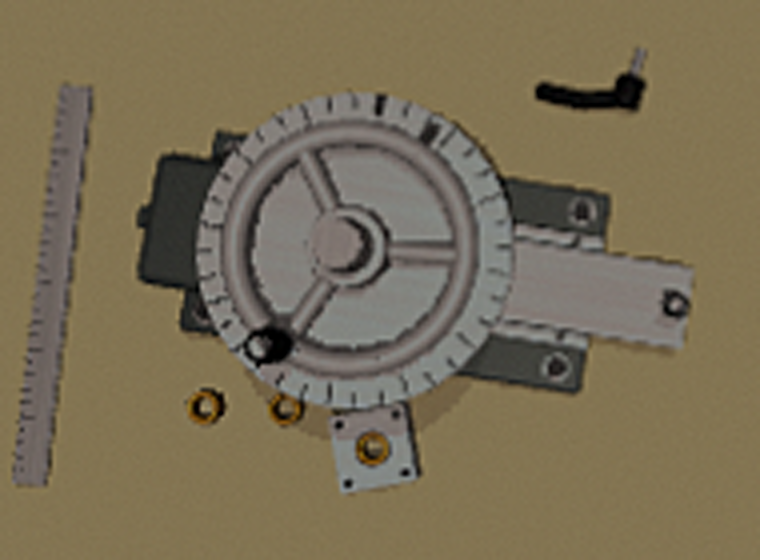

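View pics/scene0c.png

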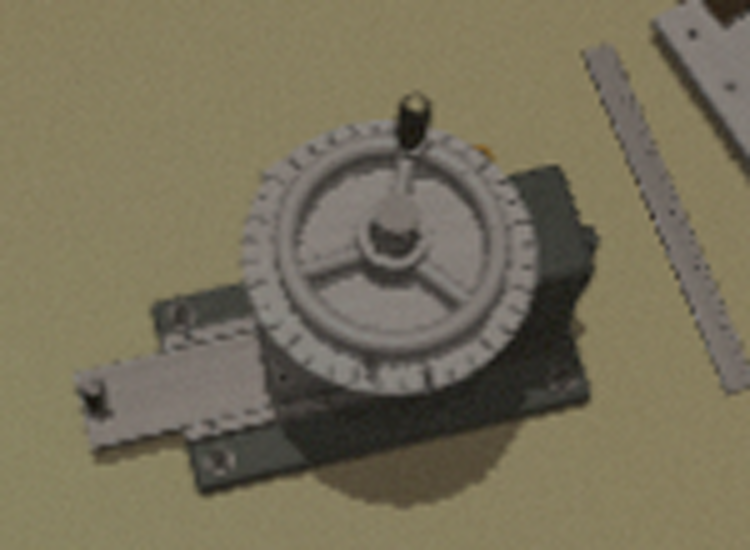

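```bash
cat > fit.py <<'E'
import numpy as np,cv2
from scipy.optimize import least_squares
from station import manip
C={n:manip.camera_model(n) for n in("top","scene")}
def proj(n,P):
    m=C[n];return cv2.projectPoints(np.array(P,float).reshape(-1,1,3),m['rvec'],m['tvec'],m['intrinsics'],m['dist'])[0].reshape(-1,2)
T=lambda u,v:np.array((u/4+95,v/4+150)); S=lambda u,v:np.array((u/5+215,v/5+110))
def pts(p):
    x,y,a,th,s,b=p
    loc={'hub':(0,0,.230),'han':(-.07*np.cos(th),.07*np.sin(th),.285),'ptr':(.088*np.cos(th),-.088*np.sin(th),.22),
     'mark':(.091,0,.213),'knob':(0,-.155-s,.077),'c1':(.075,b,.022),'c2':(-.075,b,.022),'c3':(.075,b+.3,.022)}
    c,si=np.cos(a),np.sin(a)
    return {k:(x+c*v[0]-si*v[1],y+si*v[0]+c*v[1],v[2]) for k,v in loc.items()}
obs=[('top','hub',T(349,249)),('top','han',T(262,347)),('top','ptr',T(430,132)),('top','mark',T(380,103)),('top','knob',T(677,305)),
('top','c1',T(610,195)),('top','c2',T(583,392)),('scene','hub',S(391,249)),('scene','han',S(416,100)),('scene','knob',S(90,382)),
('scene','c1',S(198,492)),('scene','c2',S(153,303)),('scene','c3',S(590,400))]
def res(p):
    P=pts(p);return np.concatenate([proj(n,P[k])[0]-o for n,k,o in obs])
if __name__=="__main__":
    r=least_squares(res,[.5,.2,0,.4,.04,-.15],loss='soft_l1')
    print(r.x,np.degrees(r.x[2:4]));
    for (n,k,o),e in zip(obs,res(r.x).reshape(-1,2)):print(n,k,e.round(2))
    for k,v in pts(r.x).items():print(k,np.round(v,4))
E
python3 fit.py
```

```text
[ 0.53451218  0.11297786 -0.14539461  0.42310928  0.05198124 -0.14878005] [-8.33049731 24.24237589]
top hub [-0.35 -0.52]
top han [-0.5  -0.13]
top ptr [ 0.54 -1.12]
top mark [-0.36 -0.14]
top knob [-0.32  0.11]
top c1 [ 0.13 -0.33]
top c2 [-1.36  0.62]
scene hub [-0.69 -2.12]
scene han [-1.07  1.04]
scene knob [-0.19  1.15]
scene c1 [-0.64 -0.46]
scene c2 [-1.24 -0.28]
scene c3 [ 0.19 -0.91]
hub [0.5345 0.113  0.23  ]
han [0.4755 0.1507 0.285 ]
ptr [0.6087 0.0656 0.22  ]
mark [0.6246 0.0998 0.213 ]
knob [ 0.5045 -0.0918  0.077 ]
c1 [ 0.5872 -0.0451  0.022 ]
c2 [ 0.4387 -0.0234  0.022 ]
c3 [0.6306 0.2517 0.022 ]
```

```bash
python3 - <<'E'
import cv2
a=cv2.imread("pics/top0.png")[270:384,352:512]
b=cv2.imread("pics/scene0.png")[70:190,0:120]
cv2.imwrite("pics/g0.png",cv2.resize(a,None,fx=4,fy=4,interpolation=cv2.INTER_CUBIC)*2)
cv2.imwrite("pics/g1.png",cv2.resize(b,None,fx=5,fy=5,interpolation=cv2.INTER_CUBIC)*2)
E
```

```text
(no output)
```

View pics/g1.png

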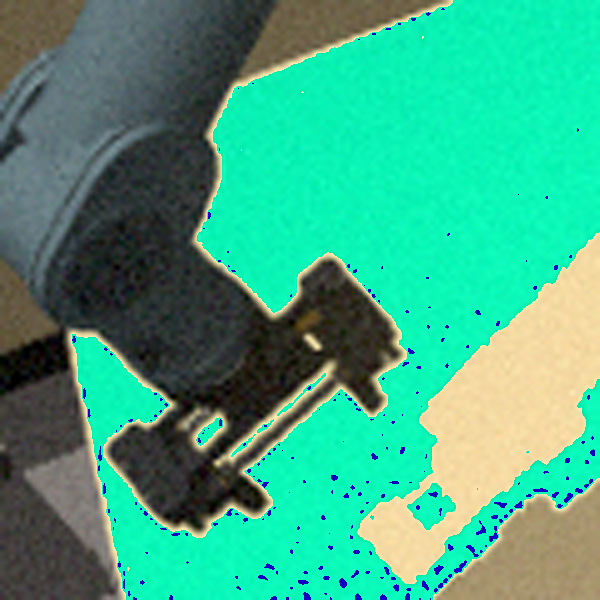

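View pics/g0.png

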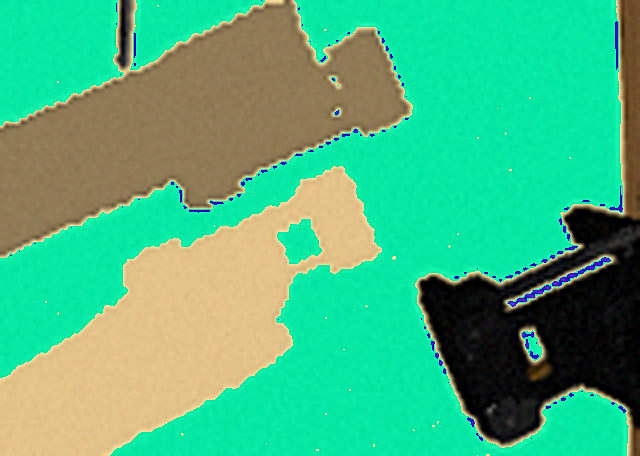

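```bash
cat > h.py <<'E'
import numpy as np,sys
from scipy.spatial.transform import Rotation as R
from station import manip
HUB=np.array([.5345,.113]);YAW=np.radians(-8.33)
c,s=np.cos(YAW),np.sin(YAW);RP=np.array([[c,-s,0],[s,c,0],[0,0,1]])
def W(x,y,z):return RP@np.array([x,y,z])+np.r_[HUB,0]
def L(p):return RP.T@(np.array(p)-np.r_[HUB,0])
GOALR=np.column_stack([RP[:,1],RP[:,0],[0,0,-1]])  # tool x=press +y, tool y=press +x
def units(p,Rg=GOALR):
    o=manip.get_obs();Rt=o['tool_rot']
    return np.r_[R.from_matrix(Rt.T@Rg).as_rotvec(degrees=True)/5,Rt.T@(p-o['tcp_pos'])/.06].round(3)
def st():
    o=manip.get_obs();print('t',round(o['t'],2),'loc',L(o['tcp_pos']).round(4),'F_loc',(RP.T@o['wrist_force']).round(1),'grip',round(o['grip_width'],4),'j',o['joints'].round(0))
E
python3 - <<'E'
from h import *
st();print(units(W(0,-.255,.24)));print(units(W(0,-.255,.05)))
E
```

```text
t 0.15 loc [-0.1762 -0.745   0.238 ] F_loc [-0.3 -0.4 -0.5] grip 0.0879 j [63. 31. -0. 88.  0. 61. -4.]
[-1.4000e-02 -6.0000e-03 -1.1764e+01  6.7410e+00 -5.4660e+00 -2.6000e-02]
[-1.4000e-02 -6.0000e-03 -1.1764e+01  6.7420e+00 -5.4620e+00  3.1400e+00]
```

```bash
python3 -m creep '[[0,0,-2,0.7,-0.55,0,-1],[0,0,-4,1.5,-1.2,0,-1],[0,0,-6,2.4,-1.9,0,-1],[0,0,-8,3.2,-2.6,0,-1],[0,0,-10,4.0,-3.3,0,-1],[0,0,-11,4.8,-3.9,0,-1],[0,0,-11.7,5.5,-4.5,0,-1],[0,0,-11.76,6.2,-5.0,0,-1],[0,0,-11.76,6.6,-5.35,0.0,-1],[0,0,-11.76,6.74,-5.46,0,-1],[0,0,-11.76,6.74,-5.46,0.8,-1],[0,0,-11.76,6.74,-5.46,1.6,-1],[0,0,-11.76,6.74,-5.46,2.0,-1],[0,0,-11.76,6.74,-5.46,2.0,-1]]' 20; python3 - <<'E'
from h import *
st();print(units(W(0,-.255,.05)))
E
```

```text
t: 1.9
tcp_pos: [0.4959, -0.1411, 0.1171]
tool_rot: [[0.147, 0.989, -0.004], [0.989, -0.147, 0.0], [-0.0, -0.004, -1.0]]
wrist_force: [-0.0, 0.3, 0.1]
grip_width: 0.0003
t 1.9 loc [-0.0014 -0.2571  0.1171] F_loc [-0.1  0.3  0.1] grip 0.0003 j [ 27.  30. -21. 112.  16.  41. -11.]
[-0.05   0.003 -0.021  0.035  0.028  1.118]
```

```bash
python3 -m creep '[[0,0,0,0.03,0.03,0.5,-1],[0,0,0,0.03,0.03,1.0,-1],[0,0,0,0.03,0.03,1.12,-1],[0,0,0,0.03,0.03,1.12,-1]]'; python3 - <<'E'
from h import *
import cv2
st();cv2.imwrite("pics/w1.png",manip.read_camera("wrist"))
a=manip.read_camera("top")[150:290,95:285]
cv2.imwrite("pics/t1.png",cv2.resize(a,None,fx=4,fy=4,interpolation=cv2.INTER_CUBIC))
E
```

```text
t: 2.4
tcp_pos: [0.5004, -0.1391, 0.0524]
tool_rot: [[0.146, 0.989, 0.001], [0.989, -0.146, -0.001], [-0.0, 0.001, -1.0]]
wrist_force: [-0.5, 0.6, 1.4]
grip_width: 0.0005
t 2.4 loc [ 0.0027 -0.2544  0.0524] F_loc [-0.6  0.5  1.4] grip 0.0005 j [ 25.  36. -18. 113.  19.  33. -15.]
```

View pics/w1.png

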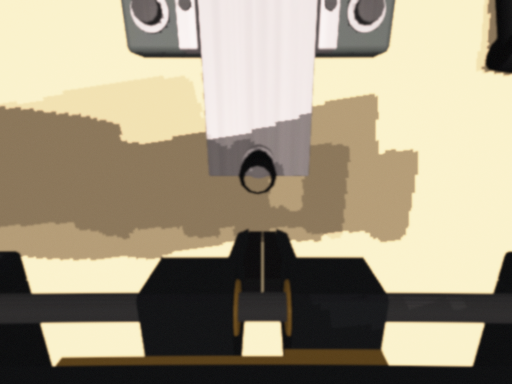

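View pics/t1.png

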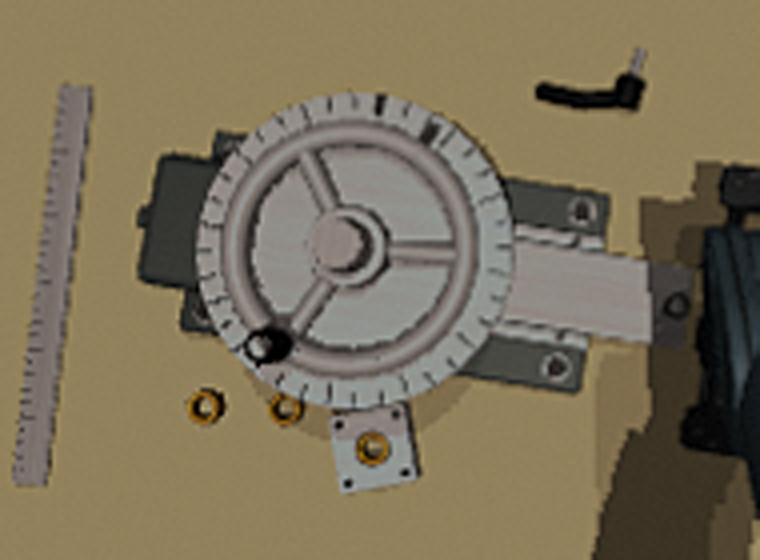

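```bash
python3 -m creep '[[0,0,0,0.2,-0.03,0,-1],[0,0,0,0.35,-0.03,0,-1],[0,0,0,0.5,-0.03,0,-1],[0,0,0,0.65,-0.03,0,-1],[0,0,0,0.8,-0.03,0,-1],[0,0,0,0.95,-0.03,0,-1],[0,0,0,1.1,-0.03,0,-1],[0,0,0,1.15,-0.03,0,-1],[0,0,0,1.2,-0.03,0,-1]]'; python3 - <<'E'
from h import *
st()
E
```

```text
t: 3.62
tcp_pos: [0.5086, -0.067, 0.0515]
tool_rot: [[0.145, 0.989, -0.0], [0.989, -0.145, -0.0], [-0.0, 0.0, -1.0]]
wrist_force: [0.4, -2.7, 1.7]
grip_width: 0.0008
t 3.62 loc [ 0.0005 -0.1818  0.0515] F_loc [ 0.8 -2.6  1.7] grip 0.0008 j [ 16.  36. -18. 114.  19.  33. -23.]
```

```bash
python3 -m creep '[[0,0,0,0.04,0,0,-1],[0,0,0,0.08,0,0,-1],[0,0,0,0.11,0,0,-1],[0,0,0,0.14,0,0,-1],[0,0,0,0.14,0,0,-1]]'; python3 - <<'E'
from h import *
st()
E
```

```text
t: 4.25
tcp_pos: [0.5099, -0.0584, 0.0515]
tool_rot: [[0.145, 0.989, 0.0], [0.989, -0.145, 0.0], [0.0, 0.0, -1.0]]
wrist_force: [0.2, -1.3, 0.4]
grip_width: 0.0006
t 4.25 loc [ 0.0004 -0.1731  0.0515] F_loc [ 0.3 -1.3  0.4] grip 0.0006 j [ 15.  36. -18. 114.  19.  33. -24.]
```

```bash
python3 -m creep '[[0,0,0,0.03,0,0,-1],[0,0,0,0.06,0,0,-1],[0,0,0,0.09,0,0,-1],[0,0,0,0.09,0,0,-1]]'; python3 - <<'E'
from h import *
st()
E
```

```text
t: 4.75
tcp_pos: [0.51, -0.0569, 0.0515]
tool_rot: [[0.148, 0.989, -0.001], [0.989, -0.148, -0.004], [-0.004, -0.001, -1.0]]
wrist_force: [-0.5, -11.5, 3.8]
grip_width: 0.0005
t 4.75 loc [ 0.0004 -0.1717  0.0515] F_loc [  1.2 -11.4   3.8] grip 0.0005 j [ 15.  36. -17. 114.  19.  33. -24.]
```

```bash
python3 -m creep '[[0,0,0,-0.3,0,0,-1],[0,0,0,-0.9,0,-0.2,-1],[0,0,0,-0.9,0,-1.1,-0.5],[0,0,0,-0.9,0,-2.1,0],[0,0,0,-0.8,0,-3.1,0],[0,0,0,-0.4,-0.2,-4.0,0],[0,0,0,0.3,-0.4,-4.6,0],[0,0,0,1.2,-0.6,-4.7,0],[0,0,0,2.1,-0.8,-4.7,0],[0,0,0,2.9,-1.0,-4.7,0],[0,0,0,3.27,-1.07,-4.7,0],[0,0,0,3.27,-1.07,-4.7,0],[0,0,0,3.27,-1.07,-4.7,0]]'; python3 - <<'E'
from h import *
import cv2
th=.423
st();print(units(W(-.07*np.cos(th),.07*np.sin(th),.243)))
cv2.imwrite("pics/w2.png",manip.read_camera("wrist"))
a=manip.read_camera("scene")[80:220,195:365]
cv2.imwrite("pics/s2.png",cv2.resize(a,None,fx=4,fy=4,interpolation=cv2.INTER_CUBIC))
E
```

```text
t: 6.38
tcp_pos: [0.4756, 0.1486, 0.3331]
tool_rot: [[0.146, 0.989, -0.001], [0.989, -0.146, -0.001], [-0.001, -0.001, -1.0]]
wrist_force: [-0.3, -1.3, -0.2]
grip_width: 0.0442
t 6.38 loc [-0.0635  0.0267  0.3331] F_loc [-0.1 -1.3 -0.2] grip 0.0442 j [  7.  13. -35. 102.   8.  67. -39.]
[-0.007  0.008 -0.018  0.035 -0.005  1.502]
```

View pics/w2.png

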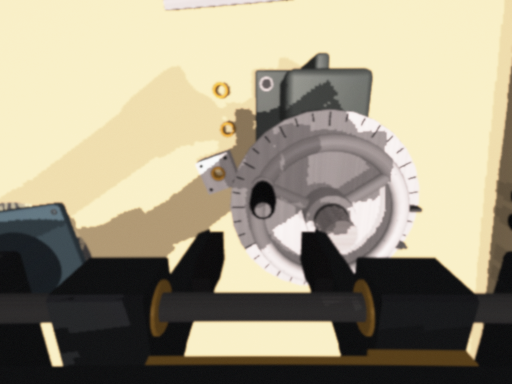

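View pics/s2.png

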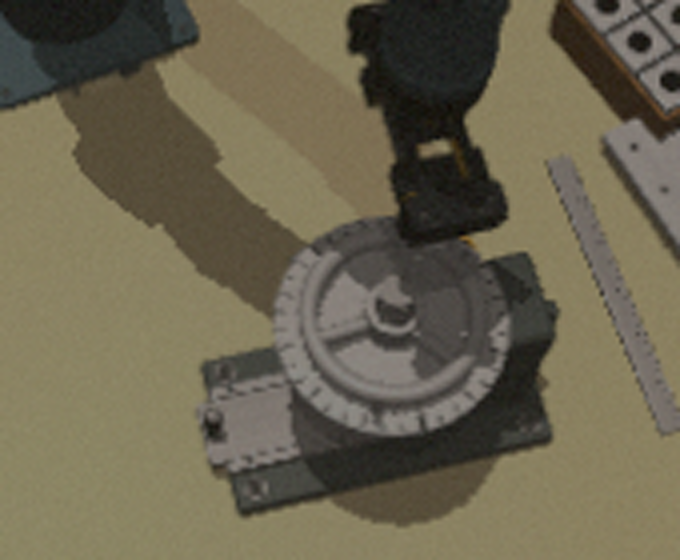

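```bash
cat >> h.py <<'E'
import cv2
def wr(px,z,o=None):
    o=o or manip.get_obs();m=manip.camera_model("wrist");T=np.array(m['tool_from_camera'])
    q=cv2.undistortPoints(np.array([[px]],float),m['intrinsics'],m['dist'])[0,0]
    d=o['tool_rot']@T[:3,:3]@np.r_[q,1];p=o['tcp_pos']+o['tool_rot']@T[:3,3]
    return L(p+d*(z-p[2])/d[2])
E
python3 - <<'E'
from h import *
print(wr((264,211),.285),wr((415,209),.22),wr((401,245),.213))
E
```

```text
[-0.062571    0.02840823  0.285     ] [0.0855653  0.00432396 0.22      ] [ 0.08156609 -0.03891206  0.213     ]
```

```bash
python3 -m creep '[[0,0,0,0.03,0,0.7,0],[0,0,0,0.03,0,1.3,0],[0,0,0,0.03,0,1.5,0],[0,0,0,0.03,0,1.5,0],[0,0,0,0.03,0,1.5,-1],[0,0,0,0.03,0,1.5,-1],[0,0,0,0.03,0,1.5,-1],[0,0,0,0.03,0,1.5,-1]]' 30; python3 - <<'E'
from h import *
st()
E
```

```text
t: 7.48
tcp_pos: [0.4764, 0.152, 0.2444]
tool_rot: [[0.145, 0.989, 0.002], [0.989, -0.145, 0.0], [0.0, 0.002, -1.0]]
wrist_force: [-0.2, 0.3, 5.8]
grip_width: 0.0206
t 7.47 loc [-0.0631  0.0302  0.2444] F_loc [-0.3  0.3  5.8] grip 0.0206 j [  5.  19. -34. 109.  13.  56. -43.]
```

```bash
cat >> h.py <<'E'
def arc(a,ths):
    for t in ths: print(round(t,3),'[0,0,0,%.2f,%.2f,0,-1]'%((np.sin(t)-np.sin(a))*7/6,(np.cos(a)-np.cos(t))*7/6))
def w():
    o=manip.get_obs();l=L(o['tcp_pos']);f=RP.T@o['wrist_force'];th=np.arctan2(l[1],-l[0])
    # cw tangent direction (increasing th): (sin, cos)
    tg=np.array([np.sin(th),np.cos(th)]);rd=np.array([-np.cos(th),np.sin(th)])
    print('t %.2f th %.3f r %.4f z %.4f Ftan(resist) %.1f Frad %.1f Fz %.1f grip %.4f'%(o['t'],th,np.hypot(*l[:2]),l[2],-f[:2]@tg,f[:2]@rd,f[2],o['grip_width']))
E
python3 -c "
from h import *
w();arc(.446,np.arange(.526,1.05,.08))"
```

```text
t 7.47 th 0.446 r 0.0700 z 0.2444 Ftan(resist) -0.1 Frad 0.4 Fz 5.8 grip 0.0206
0.526 [0,0,0,0.08,0.04,0,-1]
0.606 [0,0,0,0.16,0.09,0,-1]
0.686 [0,0,0,0.24,0.15,0,-1]
0.766 [0,0,0,0.31,0.21,0,-1]
0.846 [0,0,0,0.37,0.28,0,-1]
0.926 [0,0,0,0.43,0.35,0,-1]
1.006 [0,0,0,0.48,0.43,0,-1]
```

```bash
python3 -m creep '[[0,0,0,0.08,0.04,0,-1],[0,0,0,0.16,0.09,0,-1],[0,0,0,0.24,0.15,0,-1],[0,0,0,0.31,0.21,0,-1],[0,0,0,0.37,0.28,0,-1],[0,0,0,0.43,0.35,0,-1],[0,0,0,0.48,0.43,0,-1],[0,0,0,0.48,0.43,0,-1]]'>/dev/null; python3 -c "
from h import *
w();arc(1.006,np.arange(1.056,1.4,.05))"
```

```text
t 8.47 th 1.019 r 0.0706 z 0.2444 Ftan(resist) -2.5 Frad 2.3 Fz 4.8 grip 0.0206
1.056 [0,0,0,0.03,0.05,0,-1]
1.106 [0,0,0,0.06,0.10,0,-1]
1.156 [0,0,0,0.08,0.15,0,-1]
1.206 [0,0,0,0.10,0.21,0,-1]
1.256 [0,0,0,0.12,0.26,0,-1]
1.306 [0,0,0,0.14,0.32,0,-1]
1.356 [0,0,0,0.15,0.38,0,-1]
```

```bash
python3 -m creep '[[0,0,0,0.03,0.05,0,-1],[0,0,0,0.06,0.10,0,-1],[0,0,0,0.08,0.15,0,-1],[0,0,0,0.10,0.21,0,-1]]'>/dev/null; python3 -c "
from h import *
w()"; python3 -m creep '[[0,0,0,0.02,0.05,0,-1],[0,0,0,0.04,0.11,0,-1],[0,0,0,0.05,0.17,0,-1]]'>/dev/null; python3 -c "
from h import *
w();arc(1.356,np.arange(1.396,1.8,.04))"
```

```text
t 8.97 th 1.202 r 0.0708 z 0.2444 Ftan(resist) 0.6 Frad 2.8 Fz 6.8 grip 0.0201
t 9.35 th 1.354 r 0.0709 z 0.2444 Ftan(resist) 1.8 Frad 3.8 Fz 6.7 grip 0.0207
1.396 [0,0,0,0.01,0.05,0,-1]
1.436 [0,0,0,0.02,0.09,0,-1]
1.476 [0,0,0,0.02,0.14,0,-1]
1.516 [0,0,0,0.03,0.18,0,-1]
1.556 [0,0,0,0.03,0.23,0,-1]
1.596 [0,0,0,0.03,0.28,0,-1]
1.636 [0,0,0,0.02,0.32,0,-1]
1.676 [0,0,0,0.02,0.37,0,-1]
1.716 [0,0,0,0.01,0.42,0,-1]
1.756 [0,0,0,0.01,0.46,0,-1]
1.796 [0,0,0,-0.00,0.51,0,-1]
```

```bash
python3 -m creep '[[0,0,0,0.03,0.05,0,-1],[0,0,0,0.04,0.09,0,-1],[0,0,0,0.04,0.14,0,-1],[0,0,0,0.05,0.18,0,-1]]'>/dev/null; python3 -c "
from h import *
w()"; python3 -m creep '[[0,0,0,0,0.05,0,-1],[0,0,0,0,0.10,0,-1],[0,0,0,-0.01,0.14,0,-1]]'>/dev/null; python3 -c "
from h import *
w();arc(1.636,np.arange(1.676,2.1,.04))"
```

```text
t 9.85 th 1.515 r 0.0711 z 0.2444 Ftan(resist) 1.4 Frad -0.4 Fz 8.2 grip 0.0206
t 10.22 th 1.632 r 0.0711 z 0.2444 Ftan(resist) 0.9 Frad 2.0 Fz 7.0 grip 0.0203
1.676 [0,0,0,-0.00,0.05,0,-1]
1.716 [0,0,0,-0.01,0.09,0,-1]
1.756 [0,0,0,-0.02,0.14,0,-1]
1.796 [0,0,0,-0.03,0.18,0,-1]
1.836 [0,0,0,-0.04,0.23,0,-1]
1.876 [0,0,0,-0.05,0.27,0,-1]
1.916 [0,0,0,-0.07,0.32,0,-1]
1.956 [0,0,0,-0.08,0.36,0,-1]
1.996 [0,0,0,-0.10,0.41,0,-1]
2.036 [0,0,0,-0.12,0.45,0,-1]
2.076 [0,0,0,-0.14,0.49,0,-1]
```

```bash
python3 -m creep '[[0,0,0,0,0.05,0,-1],[0,0,0,-0.01,0.09,0,-1],[0,0,0,-0.02,0.14,0,-1],[0,0,0,-0.03,0.18,0,-1]]'>/dev/null; python3 -c "
from h import *
w()"; python3 -m creep '[[0,0,0,-0.01,0.05,0,-1],[0,0,0,-0.02,0.09,0,-1],[0,0,0,-0.04,0.14,0,-1]]'>/dev/null; python3 -c "
from h import *
w();arc(1.916,np.arange(1.956,2.3,.04))"
```

```text
t 10.72 th 1.785 r 0.0711 z 0.2444 Ftan(resist) 0.8 Frad 2.8 Fz 6.1 grip 0.0204
t 11.10 th 1.908 r 0.0712 z 0.2444 Ftan(resist) 0.1 Frad 2.8 Fz 5.1 grip 0.0203
1.956 [0,0,0,-0.02,0.04,0,-1]
1.996 [0,0,0,-0.04,0.09,0,-1]
2.036 [0,0,0,-0.06,0.13,0,-1]
2.076 [0,0,0,-0.08,0.17,0,-1]
2.116 [0,0,0,-0.10,0.21,0,-1]
2.156 [0,0,0,-0.13,0.25,0,-1]
2.196 [0,0,0,-0.15,0.29,0,-1]
2.236 [0,0,0,-0.18,0.33,0,-1]
2.276 [0,0,0,-0.21,0.36,0,-1]
```

```bash
python3 -m creep '[[0,0,0,-0.02,0.05,0,-1],[0,0,0,-0.04,0.09,0,-1],[0,0,0,-0.06,0.13,0,-1]]'>/dev/null; python3 -c "
from h import *
w()"; python3 -m creep '[[0,0,0,-0.02,0.04,0,-1],[0,0,0,-0.04,0.08,0,-1],[0,0,0,-0.07,0.12,0,-1]]'>/dev/null; python3 -c "
from h import *
w();arc(2.156,np.arange(2.196,2.5,.04))"
```

```text
t 11.47 th 2.030 r 0.0712 z 0.2444 Ftan(resist) 0.1 Frad 3.3 Fz 5.1 grip 0.0205
t 11.85 th 2.150 r 0.0711 z 0.2444 Ftan(resist) 0.9 Frad 4.9 Fz 4.5 grip 0.0205
2.196 [0,0,0,-0.03,0.04,0,-1]
2.236 [0,0,0,-0.05,0.08,0,-1]
2.276 [0,0,0,-0.08,0.11,0,-1]
2.316 [0,0,0,-0.12,0.15,0,-1]
2.356 [0,0,0,-0.15,0.18,0,-1]
2.396 [0,0,0,-0.18,0.21,0,-1]
2.436 [0,0,0,-0.22,0.24,0,-1]
2.476 [0,0,0,-0.25,0.27,0,-1]
```

```bash
python3 -m creep '[[0,0,0,-0.01,0.05,0,-1],[0,0,0,-0.04,0.09,0,-1],[0,0,0,-0.07,0.12,0,-1]]'>/dev/null; python3 -c "
from h import *
w()"; python3 -m creep '[[0,0,0,-0.04,0.04,0,-1],[0,0,0,-0.07,0.07,0,-1],[0,0,0,-0.10,0.10,0,-1]]'>/dev/null; python3 -c "
from h import *
w();arc(2.396,np.arange(2.436,2.8,.04))"
```

```text
t 12.22 th 2.276 r 0.0712 z 0.2444 Ftan(resist) 1.1 Frad 2.2 Fz 8.4 grip 0.0206
t 12.60 th 2.352 r 0.0711 z 0.2444 Ftan(resist) 8.4 Frad -0.1 Fz 9.1 grip 0.0202
2.436 [0,0,0,-0.03,0.03,0,-1]
2.476 [0,0,0,-0.07,0.06,0,-1]
2.516 [0,0,0,-0.11,0.09,0,-1]
2.556 [0,0,0,-0.15,0.12,0,-1]
2.596 [0,0,0,-0.19,0.14,0,-1]
2.636 [0,0,0,-0.23,0.16,0,-1]
2.676 [0,0,0,-0.27,0.19,0,-1]
2.716 [0,0,0,-0.31,0.21,0,-1]
2.756 [0,0,0,-0.35,0.22,0,-1]
2.796 [0,0,0,-0.40,0.24,0,-1]
```

```bash
python3 -m creep '[[0,0,0,-0.03,0.03,0,-1],[0,0,0,-0.07,0.06,0,-1],[0,0,0,-0.11,0.09,0,-1]]'>/dev/null; python3 -c "
from h import *
w()"; python3 -m creep '[[0,0,0,-0.04,0.03,0,-1],[0,0,0,-0.08,0.05,0,-1],[0,0,0,-0.12,0.07,0,-1]]'>/dev/null; python3 -c "
from h import *
w();arc(2.636,np.arange(2.656,2.9,.02))"
```

```text
t 12.97 th 2.454 r 0.0711 z 0.2444 Ftan(resist) 8.7 Frad 1.4 Fz 9.0 grip 0.0204
t 13.35 th 2.571 r 0.0710 z 0.2444 Ftan(resist) 8.9 Frad 3.5 Fz 6.2 grip 0.0203
2.656 [0,0,0,-0.02,0.01,0,-1]
2.676 [0,0,0,-0.04,0.02,0,-1]
2.696 [0,0,0,-0.06,0.03,0,-1]
2.716 [0,0,0,-0.08,0.04,0,-1]
2.736 [0,0,0,-0.10,0.05,0,-1]
2.756 [0,0,0,-0.13,0.06,0,-1]
2.776 [0,0,0,-0.15,0.07,0,-1]
2.796 [0,0,0,-0.17,0.08,0,-1]
2.816 [0,0,0,-0.19,0.08,0,-1]
2.836 [0,0,0,-0.21,0.09,0,-1]
2.856 [0,0,0,-0.24,0.10,0,-1]
2.876 [0,0,0,-0.26,0.11,0,-1]
2.896 [0,0,0,-0.28,0.11,0,-1]
```

```bash
python3 -m creep '[[0,0,0,-0.02,0.02,0,-1],[0,0,0,-0.05,0.03,0,-1],[0,0,0,-0.08,0.05,0,-1]]'>/dev/null; python3 -c "
from h import *
w()"; python3 -m creep '[[0,0,0,-0.02,0.01,0,-1],[0,0,0,-0.05,0.02,0,-1]]'>/dev/null; python3 -c "
from h import *
w()";  python3 -m creep '[[0,0,0,-0.02,0.01,0,-1],[0,0,0,-0.05,0.02,0,-1]]'>/dev/null; python3 -c "
from h import *
w()"
```

```text
t 13.72 th 2.651 r 0.0710 z 0.2444 Ftan(resist) 9.5 Frad 0.7 Fz 7.2 grip 0.0204
t 13.97 th 2.697 r 0.0709 z 0.2444 Ftan(resist) 8.9 Frad 3.6 Fz 6.1 grip 0.0203
t 14.22 th 2.743 r 0.0709 z 0.2444 Ftan(resist) 8.1 Frad 1.7 Fz 6.0 grip 0.0205
```

Still steady press-fit resistance near 9 N; continuing in short steps.

```bash
python3 -m creep '[[0,0,0,-0.02,0.01,0,-1],[0,0,0,-0.05,0.02,0,-1]]'>/dev/null; python3 -c "
from h import *
w()"; python3 -m creep '[[0,0,0,-0.02,0.01,0,-1],[0,0,0,-0.04,0.02,0,-1]]'>/dev/null; python3 -c "
from h import *
w()"
```

```text
t 14.47 th 2.789 r 0.0709 z 0.2444 Ftan(resist) 8.6 Frad 2.0 Fz 5.4 grip 0.0203
t 14.72 th 2.827 r 0.0709 z 0.2444 Ftan(resist) 9.7 Frad -0.4 Fz 7.8 grip 0.0206
```

```bash
python3 -m creep '[[0,0,0,-0.02,0.01,0,-1],[0,0,0,-0.04,0.02,0,-1]]'>/dev/null; python3 -c "
from h import *
w();arc(2.896,np.arange(2.916,3.2,.02))"
```

```text
t 14.97 th 2.862 r 0.0709 z 0.2444 Ftan(resist) 8.6 Frad -3.2 Fz 9.1 grip 0.0205
2.916 [0,0,0,-0.02,0.01,0,-1]
2.936 [0,0,0,-0.05,0.01,0,-1]
2.956 [0,0,0,-0.07,0.01,0,-1]
2.976 [0,0,0,-0.09,0.02,0,-1]
2.996 [0,0,0,-0.11,0.02,0,-1]
3.016 [0,0,0,-0.14,0.03,0,-1]
3.036 [0,0,0,-0.16,0.03,0,-1]
3.056 [0,0,0,-0.18,0.03,0,-1]
3.076 [0,0,0,-0.21,0.03,0,-1]
3.096 [0,0,0,-0.23,0.03,0,-1]
3.116 [0,0,0,-0.25,0.03,0,-1]
3.136 [0,0,0,-0.28,0.03,0,-1]
3.156 [0,0,0,-0.30,0.03,0,-1]
3.176 [0,0,0,-0.32,0.03,0,-1]
3.196 [0,0,0,-0.35,0.03,0,-1]
```

```bash
python3 -m creep '[[0,0,0,-0.02,0,0,-1],[0,0,0,-0.04,0,0,-1]]'>/dev/null; python3 -c "
from h import *
w()"
```

```text
t 15.22 th 2.897 r 0.0708 z 0.2444 Ftan(resist) 10.8 Frad -0.4 Fz 6.5 grip 0.0204
```

```bash
python3 -m creep '[[0,0,0,-0.02,0,0,-1],[0,0,0,-0.04,0.01,0,-1]]'>/dev/null; python3 -c "
from h import *
w()"
```

```text
t 15.47 th 2.932 r 0.0708 z 0.2444 Ftan(resist) 9.4 Frad -2.4 Fz 8.0 grip 0.0207
```

```bash
python3 -m creep '[[0,0,0,-0.02,0,0,-1],[0,0,0,-0.04,0.01,0,-1]]'>/dev/null; python3 -c "
from h import *
w()"
```

```text
t 15.72 th 2.955 r 0.0708 z 0.2444 Ftan(resist) 11.2 Frad -2.7 Fz 5.4 grip 0.0200
```

```bash
python3 -m creep '[[0,0,0,-0.02,0,0,-1],[0,0,0,-0.04,0.01,0,-1]]'>/dev/null; python3 -c "
from h import *
w()"
```

```text
t 15.97 th 2.975 r 0.0708 z 0.2444 Ftan(resist) 13.6 Frad -2.6 Fz 6.1 grip 0.0202
```

```bash
python3 -m creep '[[0,0,0,-0.02,0,0,-1],[0,0,0,-0.02,0,0,-1]]'>/dev/null; python3 -c "
from h import *
w()
a=manip.read_camera('scene')[80:220,195:365]
cv2.imwrite('pics/s3.png',cv2.resize(a,None,fx=4,fy=4,interpolation=cv2.INTER_CUBIC))"
```

```text
t 16.23 th 2.987 r 0.0707 z 0.2444 Ftan(resist) 13.6 Frad -1.9 Fz 5.3 grip 0.0204
```

View pics/s3.png

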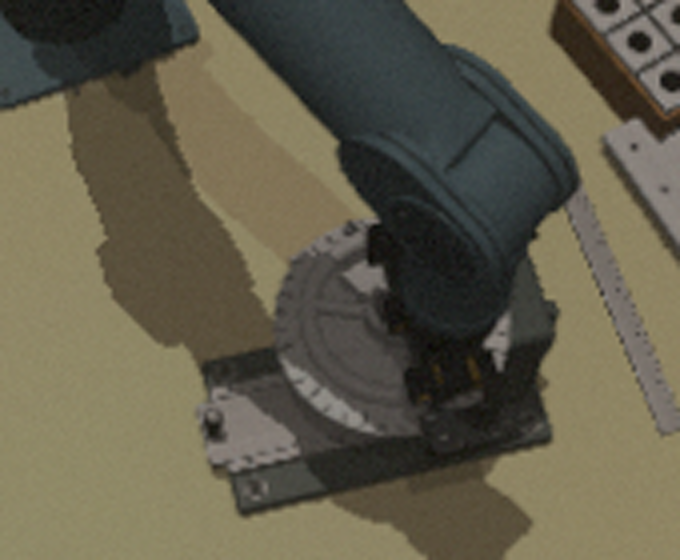

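```bash
python3 -c "
from h import *
arc(3.10,np.arange(3.04,2.0,-.08))"
```

```text
3.04 [0,0,0,0.07,-0.01,0,-1]
2.96 [0,0,0,0.16,-0.02,0,-1]
2.88 [0,0,0,0.25,-0.04,0,-1]
2.8 [0,0,0,0.34,-0.07,0,-1]
2.72 [0,0,0,0.43,-0.10,0,-1]
2.64 [0,0,0,0.51,-0.14,0,-1]
2.56 [0,0,0,0.59,-0.19,0,-1]
2.48 [0,0,0,0.67,-0.25,0,-1]
2.4 [0,0,0,0.74,-0.31,0,-1]
2.32 [0,0,0,0.81,-0.37,0,-1]
2.24 [0,0,0,0.87,-0.44,0,-1]
2.16 [0,0,0,0.92,-0.52,0,-1]
2.08 [0,0,0,0.97,-0.60,0,-1]
```

```bash
python3 -m creep '[[0,0,0,0.07,-0.01,0,-1],[0,0,0,0.16,-0.02,0,-1],[0,0,0,0.25,-0.04,0,-1],[0,0,0,0.34,-0.07,0,-1],[0,0,0,0.43,-0.10,0,-1],[0,0,0,0.51,-0.14,0,-1],[0,0,0,0.59,-0.19,0,-1],[0,0,0,0.67,-0.25,0,-1],[0,0,0,0.74,-0.31,0,-1],[0,0,0,0.81,-0.37,0,-1],[0,0,0,0.87,-0.44,0,-1]]'>/dev/null; python3 -c "
from h import *
w();arc(2.24,np.arange(2.16,.9,-.08))"
```

```text
t 17.65 th 2.279 r 0.0713 z 0.2444 Ftan(resist) -3.5 Frad -4.3 Fz 10.7 grip 0.0206
2.16 [0,0,0,0.05,-0.08,0,-1]
2.08 [0,0,0,0.10,-0.16,0,-1]
2.0 [0,0,0,0.15,-0.24,0,-1]
1.92 [0,0,0,0.18,-0.32,0,-1]
1.84 [0,0,0,0.21,-0.41,0,-1]
1.76 [0,0,0,0.23,-0.50,0,-1]
1.68 [0,0,0,0.24,-0.60,0,-1]
1.6 [0,0,0,0.25,-0.69,0,-1]
1.52 [0,0,0,0.25,-0.78,0,-1]
1.44 [0,0,0,0.24,-0.88,0,-1]
1.36 [0,0,0,0.23,-0.97,0,-1]
1.28 [0,0,0,0.20,-1.06,0,-1]
1.2 [0,0,0,0.17,-1.15,0,-1]
1.12 [0,0,0,0.14,-1.23,0,-1]
1.04 [0,0,0,0.09,-1.31,0,-1]
0.96 [0,0,0,0.04,-1.39,0,-1]
```

```bash
python3 -m creep '[[0,0,0,0.04,-0.09,0,-1],[0,0,0,0.09,-0.17,0,-1],[0,0,0,0.13,-0.24,0,-1],[0,0,0,0.16,-0.32,0,-1],[0,0,0,0.19,-0.41,0,-1],[0,0,0,0.21,-0.50,0,-1],[0,0,0,0.22,-0.60,0,-1],[0,0,0,0.23,-0.69,0,-1],[0,0,0,0.23,-0.78,0,-1],[0,0,0,0.22,-0.88,0,-1],[0,0,0,0.21,-0.97,0,-1],[0,0,0,0.18,-1.06,0,-1]]'>/dev/null; python3 -c "
from h import *
w();arc(1.28,np.arange(1.2,.2,-.08))"
```

```text
t 19.15 th 1.325 r 0.0709 z 0.2444 Ftan(resist) -3.8 Frad 3.9 Fz 6.4 grip 0.0206
1.2 [0,0,0,-0.03,-0.09,0,-1]
1.12 [0,0,0,-0.07,-0.17,0,-1]
1.04 [0,0,0,-0.11,-0.26,0,-1]
0.96 [0,0,0,-0.16,-0.33,0,-1]
0.88 [0,0,0,-0.22,-0.41,0,-1]
0.8 [0,0,0,-0.28,-0.48,0,-1]
0.72 [0,0,0,-0.35,-0.54,0,-1]
0.64 [0,0,0,-0.42,-0.60,0,-1]
0.56 [0,0,0,-0.50,-0.65,0,-1]
0.48 [0,0,0,-0.58,-0.70,0,-1]
0.4 [0,0,0,-0.66,-0.74,0,-1]
0.32 [0,0,0,-0.75,-0.77,0,-1]
0.24 [0,0,0,-0.84,-0.80,0,-1]
```

```bash
python3 -m creep '[[0,0,0,-0.02,-0.09,0,-1],[0,0,0,-0.06,-0.17,0,-1],[0,0,0,-0.10,-0.26,0,-1],[0,0,0,-0.15,-0.33,0,-1],[0,0,0,-0.21,-0.41,0,-1],[0,0,0,-0.27,-0.48,0,-1],[0,0,0,-0.34,-0.54,0,-1],[0,0,0,-0.41,-0.60,0,-1],[0,0,0,-0.49,-0.65,0,-1],[0,0,0,-0.57,-0.70,0,-1],[0,0,0,-0.65,-0.74,0,-1],[0,0,0,-0.74,-0.77,0,-1],[0,0,0,-0.83,-0.80,0,-1]]'>/dev/null; python3 -c "
from h import *
w();arc(.24,np.arange(.18,-.1,-.06))
print(units(W(-.07,.001,.2444)))"
```

```text
t 20.77 th 0.283 r 0.0697 z 0.2443 Ftan(resist) -2.7 Frad 4.3 Fz 10.2 grip 0.0206
0.18 [0,0,0,-0.07,-0.01,0,-1]
0.12 [0,0,0,-0.14,-0.03,0,-1]
0.06 [0,0,0,-0.21,-0.03,0,-1]
0.0 [0,0,0,-0.28,-0.03,0,-1]
-0.06 [0,0,0,-0.35,-0.03,0,-1]
[-0.003 -0.022  0.012 -0.308 -0.052 -0.002]
```

```bash
python3 -m creep '[[0,0,0,-0.07,-0.02,0,-1],[0,0,0,-0.14,-0.04,0,-1],[0,0,0,-0.21,-0.05,0,-1],[0,0,0,-0.26,-0.05,0,-1],[0,0,0,-0.28,-0.05,0,-1],[0,0,0,-0.28,-0.05,0,-1]]'>/dev/null; python3 -c "
from h import *
w();st()
for n,(r0,r1,c0,c1,k) in {'wrist':(100,300,180,450,3),'scene':(150,210,245,335,8),'top':(160,230,140,230,8)}.items():
    a=manip.read_camera(n)[r0:r1,c0:c1];cv2.imwrite('pics/%s4.png'%n,cv2.resize(a,None,fx=k,fy=k,interpolation=cv2.INTER_CUBIC))"
```

```text
t 21.52 th 0.026 r 0.0694 z 0.2443 Ftan(resist) -2.3 Frad 2.6 Fz 10.4 grip 0.0203
t 21.52 loc [-0.0694  0.0018  0.2443] F_loc [-2.6  2.4 10.4] grip 0.0203 j [  8.  17. -34. 111.  11.  55. -39.]
```

View pics/wrist4.png

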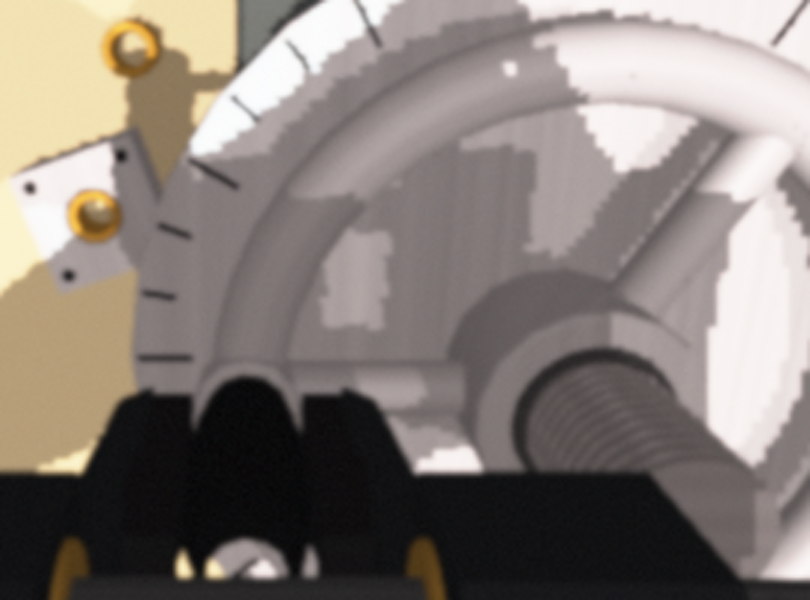

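View pics/scene4.png

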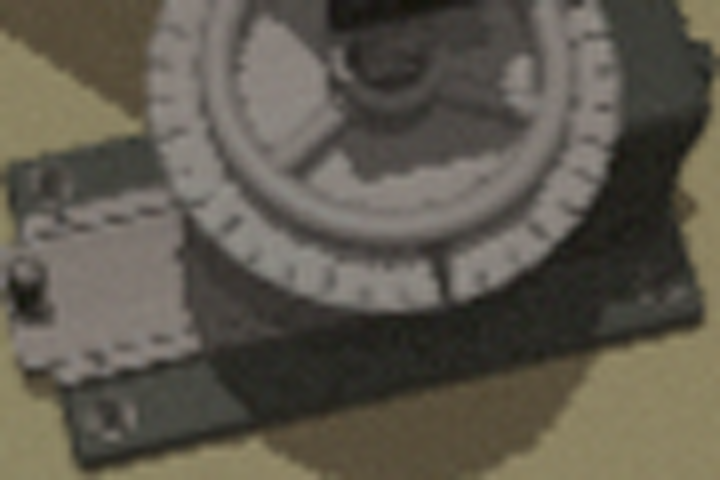

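View pics/top4.png

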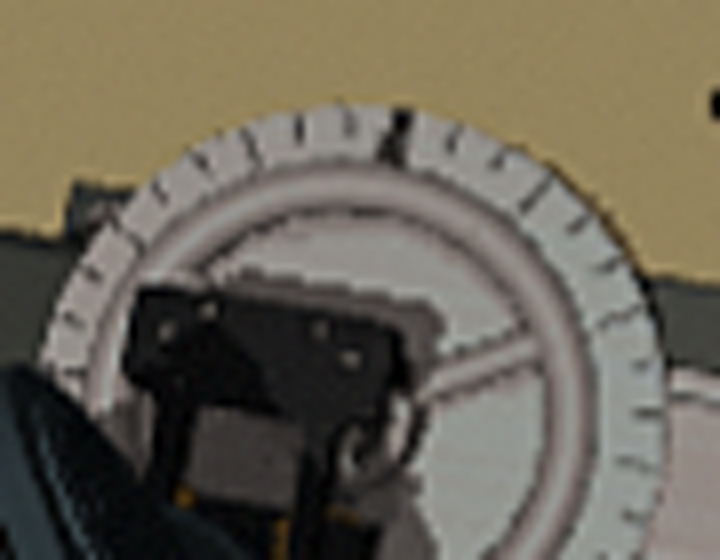

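```bash
cat > pk.py <<'E'
from fit import *
def go(th,n,x=.5345,y=.113,a=np.radians(-8.33)):
    c,s=np.cos(a),np.sin(a)
    loc=[(r*np.cos(th),-r*np.sin(th),.22) for r in(.08,.091)]+[(.091,0,.213)]+[(.091,0,.205)]
    P=[(x+c*u-s*v,y+s*u+c*v,z) for u,v,z in loc];q=proj(n,P)
    o,k={'top':((140,160),8),'scene':((245,150),8)}[n];return ((q-o)*k).round(0).tolist()
for y in(.113,.114):
  for n in('top','scene'):
    for th in(0,.03):print(y,n,th,go(th,n,y=y))
E
python3 pk.py; python3 - <<'E'
import cv2
for n,(r,c) in {'scene4':(200,370),'top4':(60,320)}.items():
    a=cv2.imread(f'pics/{n}.png')[r:r+120,c:c+160];cv2.imwrite(f'pics/{n}z.png',cv2.convertScaleAbs(cv2.resize(a,None,fx=4,fy=4),alpha=1.6))
E
```

```text
0.113 top 0 [[387.0, 157.0], [394.0, 122.0], [397.0, 125.0], [401.0, 129.0]]
0.113 top 0.03 [[395.0, 158.0], [402.0, 123.0], [397.0, 125.0], [401.0, 129.0]]
0.113 scene 0 [[431.0, 250.0], [438.0, 275.0], [437.0, 281.0], [435.0, 287.0]]
0.113 scene 0.03 [[425.0, 251.0], [432.0, 276.0], [437.0, 281.0], [435.0, 287.0]]
0.114 top 0 [[384.0, 157.0], [390.0, 121.0], [394.0, 125.0], [398.0, 129.0]]
0.114 top 0.03 [[392.0, 158.0], [399.0, 123.0], [394.0, 125.0], [398.0, 129.0]]
0.114 scene 0 [[433.0, 249.0], [441.0, 274.0], [439.0, 280.0], [437.0, 286.0]]
0.114 scene 0.03 [[428.0, 250.0], [434.0, 275.0], [439.0, 280.0], [437.0, 286.0]]
```

View pics/scene4z.png

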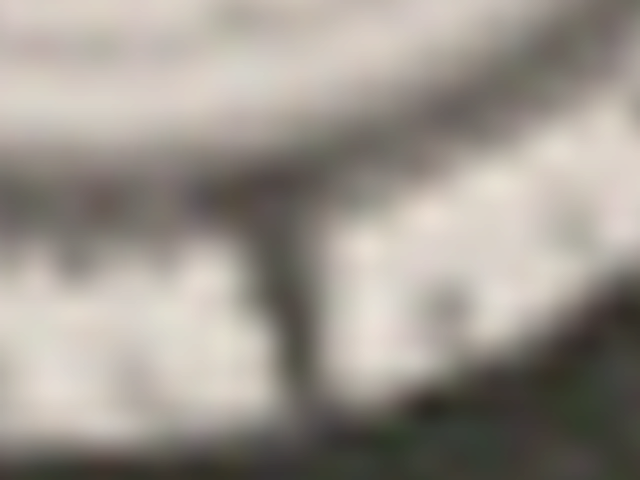

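View pics/top4z.png

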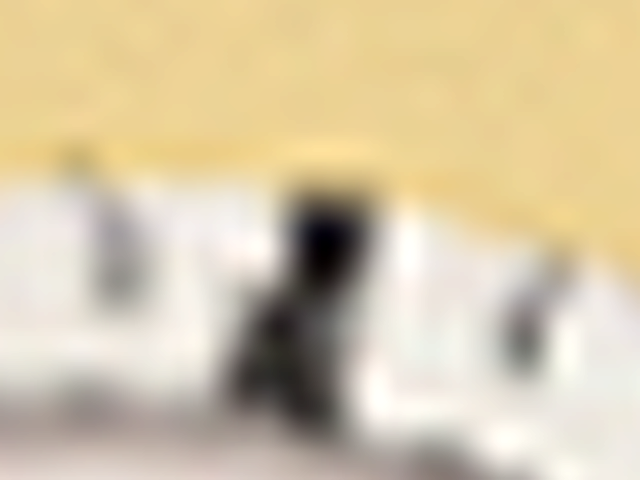

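```bash
python3 -m creep '[[0,0,0,0,0,0,0],[0,0,0,0,0,0,0],[0,0,0,0,0,0,0],[0,0,0,0,0,-0.4,0],[0,0,0,0,0,-1.1,0],[0,0,0,0,0,-1.9,0],[0,0,0,-0.1,0.6,-1.9,0],[0,0,0,-0.3,1.4,-1.9,0.3],[0,0,0,-0.5,2.2,-1.9,0.6],[0,0,0,-0.5,2.57,-1.9,0.6],[0,0,0,-0.5,2.57,-1.9,0.6],[0,0,0,-0.5,2.57,-1.9,0.6]]'; python3 -c "
from h import *
st();a=manip.read_camera('wrist');cv2.imwrite('pics/w5.png',a)
a=manip.read_camera('top')[150:290,95:285]
cv2.imwrite('pics/t5.png',cv2.resize(a,None,fx=4,fy=4,interpolation=cv2.INTER_CUBIC))"
```

```text
t: 23.18
tcp_pos: [0.6135, 0.0727, 0.3573]
tool_rot: [[0.144, 0.99, -0.001], [0.99, -0.144, 0.0], [-0.0, -0.001, -1.0]]
wrist_force: [0.1, 0.0, -0.2]
grip_width: 0.0706
t 23.18 loc [ 0.084  -0.0285  0.3573] F_loc [ 0.1  0.  -0.2] grip 0.0706 j [ 11.  25. -31.  83.  13.  75. -29.]
```

View pics/w5.png

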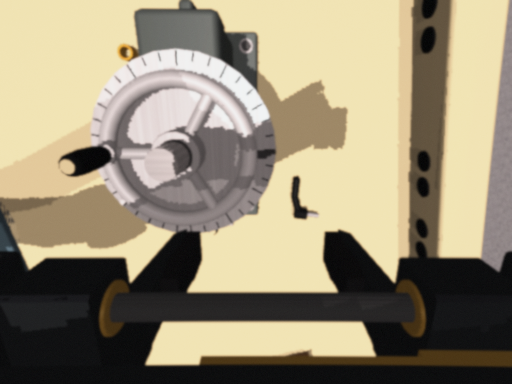

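View pics/t5.png

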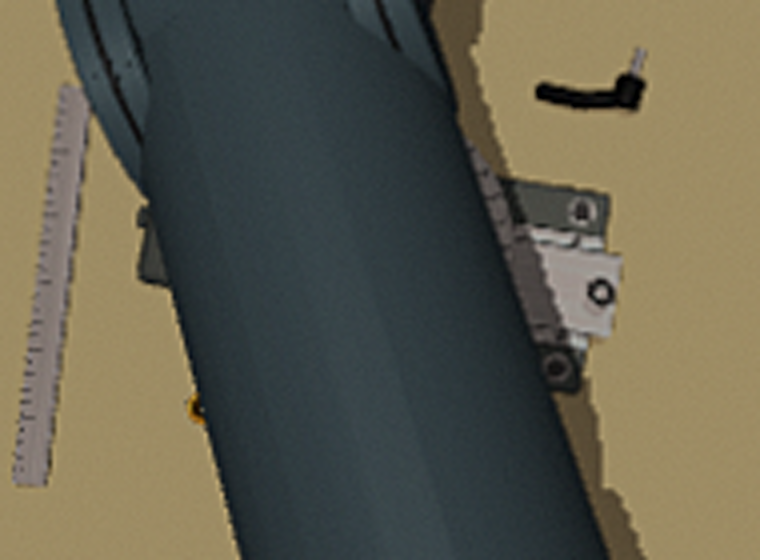

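```bash
python3 - <<'E'
import cv2
from h import *
a=cv2.imread('pics/w5.png')[130:175,235:295];cv2.imwrite('pics/w5z.png',cv2.resize(a,None,fx=12,fy=12,interpolation=cv2.INTER_CUBIC))
o=manip.get_obs();m=manip.camera_model("wrist");T=np.array(m['tool_from_camera'])
def pw(p):
    q=T[:3,:3].T@(o['tool_rot'].T@(p-o['tcp_pos'])-T[:3,3])
    u=cv2.projectPoints(q.reshape(1,1,3),np.zeros(3),np.zeros(3),m['intrinsics'],m['dist'])[0].ravel();return ((u-[235,130])*12).round()
for th in(-.03,0,.03):print(th,[pw(W(r*np.cos(th),-r*np.sin(th),.22)) for r in(.08,.091)])
print(pw(W(.091,0,.213)),pw(W(.091,0,.203)),pw(W(.097,0,.203)),pw(W(0,0,.23)))
E
```

```text
-0.03 [array([286., 256.]), array([417., 253.])]
0 [array([287., 285.]), array([417., 285.])]
0.03 [array([286., 313.]), array([416., 317.])]
[415. 270.] [412. 251.] [480. 251.] [-697.  305.]
```

View pics/w5z.png

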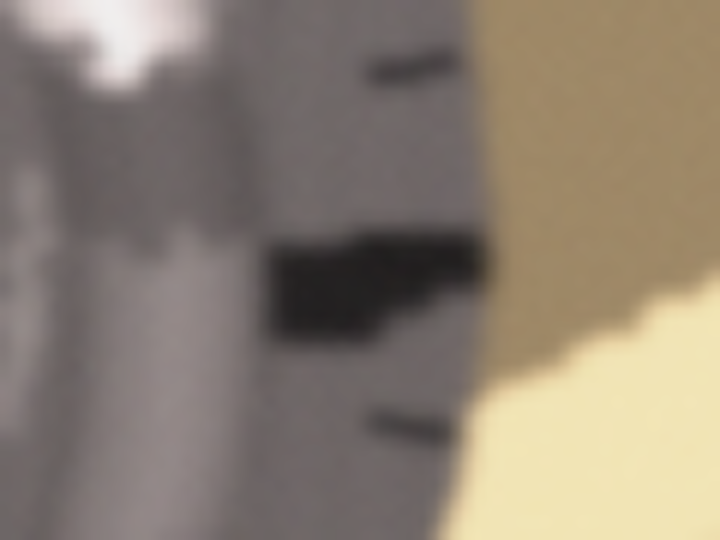

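```bash
python3 - <<'E'
from fit import *
import numpy as np
a=np.radians(-8.33);c,s=np.cos(a),np.sin(a)
for d in(0,.003,.006):
    l=-.155-d;print(d,((proj('top',(.5345-s*l,.113+c*l,.077))-[95,150])*4).round(1))
E
```

```text
0 [[602.6 293.5]]
0.003 [[606.8 294.2]]
0.006 [[611.  294.9]]
```

```bash
python3 -c "
from h import *
st();manip.sign_off()"
```

```text
t 23.27 loc [ 0.084  -0.0284  0.3578] F_loc [0.5 0.4 0.1] grip 0.0703 j [ 11.  25. -31.  83.  13.  75. -29.]
the job is handed in; nothing more can be done
```

I pushed the slide home, pressed the bushing until it bottomed, wound the wheel back to the park mark and let go. I handed the job in at about 23 s of the 67 s allowed. No verdict was reported.

- **Slide:** the push force rose to about 11 N with almost no further travel, so it was against its stop. In the last top picture the knob sits within 1 mm of its expected home position.
- **Bushing:** the punch touched at about 2.3 rad clockwise of the mark. It then pressed at a steady 8–11 N at the handle. From about 2.95 rad the travel slowed and the force rose to 13.6 N, so I stopped there. That is roughly 70–90 N on the bushing by my estimate, under the 110 N limit. The travel of about 7.8 mm fits a bushing 6–9 mm proud.
- **Pointer:** after letting go, the wrist picture puts it within about 0.01 rad (1 mm) of the mark. The top picture was less clear, between −0.02 and +0.03 rad, which is still inside the 5 mm limit.
- **Robot:** it is clear of everything, with the wrist force near zero. The bystanders visible in the last pictures were where they started; I did not check the carton or hex key again, but the arm only passed near them at the start, well above their height.

I could not see the bushing under the head, so flushness rests on the felt bottoming and the travel alone.

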